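# Hold the spring clamp open over the drilling bracket

## Task

The short side of the wooden box corner is drilled: turn the corner a quarter turn clockwise from above and stand it with the outer face of its long, undrilled side flat against the plain face of the steel angle bracket, about centred, and let go. Then squeeze the spring clamp off the tray wall and lower its jaws, held wide open, over the top edges of bracket and board near the bracket's middle, one jaw well down on either side. Finish still holding it squeezed open there, upright and touching neither, so that I can nudge the board to my pencil marks before it bites; leave the other tools alone.

Things in the scene. Friction and masses are not known exactly. Their poses are not given: they have to be found in the camera images.
- box_corner: loose L-shaped pine box corner, 0.25 kg: two upright boards 12 mm thick, 70 mm tall. Origin: foot of the OUTER face of the long undrilled side, midway along it; z up, x = that face's outward normal. Long side fills x -12..0, y -50..50 mm; short drilled side x -84..0, y -50..-38 mm. When it is home at the bracket, its frame coincides with the bracket's
- drilled_side (a point): middle of the top edge of the corner's short side (12 mm thick, two 6 mm holes), 70 mm above the bench, at x -48, y -44 mm in the corner's frame: a good place to grip it, clear of the bracket afterwards. At the start this side's outer face looks roughly towards the bracket, 45 mm or more off
- angle_bracket: angle bracket bent from 4 mm steel, screwed down (fixed). Origin: foot of the plain working face of its upright, midway along; z up, x = into the steel, so the work stands on the -x side. Upright fills x 0..4, y -40..40, z 0..64 mm; foot x 0..56 mm, 4 mm thick, screw heads to 8 mm. Drill bushes at y -20 and 20, z 30 stick out 3.5 mm on the +x side
- spring_clamp: steel spring clamp (peg type: squeezing the handles opens the jaws), 0.15 kg, clipped upright on the tray's near wall, jaws down. Origin: on its pivot pin, 24 mm above the wall's top at the start; z = towards the handle ends, y = along the pin, x = across the jaws (squeeze along x). Jaws 22 mm wide, tips at z -51 mm; between them it is free below z -8 mm. Let go, it snaps shut
- handle_a (a point): outer face of the rubber handle sleeve (24 mm wide, flat) on the clamp's +x side, 46 mm from the pin, where to squeeze. Sleeves reach from 25 to 59 mm from the pin, with a 1.5 mm rim at the very end, 62 mm (65 mm across both rims at the start). Takes 11 N a handle to start opening, 16 N for full opening; then the sleeves are parallel, 24 mm over both
- handle_b (a point): the same on the clamp's -x side; at the start 52 mm from handle_a
- clamp_jaw_a (a joint): angle (rad) of the clamp half on the +x side: 0 = gripping the 10 mm tray wall, -0.09 = quite shut, 0.32 = fully open against its stop (then the jaw tips are about 42 mm apart). Both halves always turn by the same angle
- clamp_jaw_b (a joint): angle (rad) of the clamp half on the -x side, as clamp_jaw_a
- tip_a (a point): lowest inner edge of the jaw pad on the clamp's +x side. The pad is 6 mm thick and its steel back another 3 mm, outwards from here
- tip_b (a point): the same on the clamp's -x side
- parts_tray: open wooden tray, fixed, 120 x 170 mm and 55 mm tall with 10 mm walls. Origin: centre of its underside, x = away from its near long wall (which lies at x -60..-50 mm and carries the clamp), y = along that wall
- try_square: try square with wooden stock and steel blade, 110 x 179 x 19 mm, lying flat; a bystander, leave it alone
- tape_measure: black tape measure, 64 x 66 x 34 mm; a bystander, leave it alone
- screwdriver_amber: screwdriver with an amber handle, 184 mm long; a bystander, leave it alone

How it is judged:
By the outcome, as a careful person would: the job done as asked, in the order asked, and still so for the second after the job is handed in, while the arm keeps its last pose, push and grip.
It also fails if it takes over 56 s, if anything falls off the work surface, if the arm or the gripper's body presses on something with over 40 N, if the wrist force passes 120 N, or if a joint passes its speed limit or range.

## Robot

A 6-joint arm with a two-finger parallel gripper is mounted at the origin on a cart in front of the work surface, level with it; the furniture and walls round the work are solid. World frame = base frame: x ahead of the robot, y to its left, z up, the work surface at z = 0. Lengths are in m, angles in rad, forces in N, time in s.
With the tool pointing down it reaches from about 0.35 to 0.85 m from the base axis. Payload 8.1 kg.
Tool frame: the origin (TCP) lies where the fingers leave the gripper's body, on its centre line; the fingertips stand 84 mm ahead of it and the grasp point (between the pads) lies 65 mm ahead of it; z points along the fingers, y is the line along which they close (so a half turn about z gives the same grasp; the last joint's range is limited). The gripper opens to 93 mm and grips with 3 to 60 N. Pads are 15 mm wide; open, the fingers measure 128 mm over their backs; the gripper's body (75 mm by 188 mm) begins 65 mm behind the grasp point.
Start: joints at [1.082, 0.13, 1.488, -0, 1.523, -0.085], TCP at [0.236, 0.552, 0.303] pointing down, gripper open.
Joint ranges: [-2.96, 2.96], [-0.89, 2.26], [0.02, 2.5], [-1.34, 4.48], [0, 2.73], [-2.66, 2.66]. Speed limits (rad/s): [2.39, 2.39, 2.79, 3.14, 3.14, 3.14].

## Interface

Orientations are given as a rotation vector (axis times angle).
In Python, from plant import robot gives the robot as it stands.
- The arm moves only by the shell command python3 -m jog 'ROWS' [FORCE]. ROWS is text: rows parted by semicolons, each of 5 numbers parted by spaces: the opening, from 0 (shut) to 1 (fully open), then the shift along the tool's x, y, z in m, then the turn about the tool's z in degrees. A call has 1 to 10 rows; each row shifts and turns the commanded pose from where the row before left it, along the tool's axes as they then stand; what a row does not reach is not made up. A row lasts 1/12 s, in which the tool goes at most 41.7 mm and 7.16 degrees, less where a joint would pass 70% of its speed; a pose out of reach is approached as far as the arm can. A call with a gripper value outside its range is refused whole. The fingers move at their own pace and stop on an object; FORCE is the grip in N (left out, the last holds). Time passes only in rows, so rows that do not move let the fingers close. It gives the time, the measured TCP pose, the force, the opening and the grip force at its end, in the units of the state.
- robot.read_state(): the state, without advancing time (a new reading comes with each control period).
- robot.read_camera(name): name is "side" or "top"; returns a dict with "color" (384x512x3 uint8, red, green, blue), "intrinsics" (3x3 intrinsics, pixels), "pose" (4x4, takes a point from camera to world coordinates). Camera axes: x right, y down, z forward; pixel columns grow to the right and rows downward; lengths in m; the calibration is good to about 2 mm. A picture is of the moment at which its call begins. There is no depth.
- robot.close_job(): hands the job in; it is judged then, once.
The state is a dict: "t": time; "q": joint angles; "dq": joint speeds; "joint_torque": joint torques, N m; "tool_pos": TCP position; "orientation": TCP orientation; "force": force on the tool from outside, world axes, zero at the start; "wrist_torque": the same for the moment, N m; "opening": finger opening in m; "gripper_force": force on a finger pad.
Only numpy, scipy, OpenCV 4.12 (cv2) and the standard library are available. Lean on these libraries where they do the work, as an engineer would, in place of code of your own. Each camera call takes 0.05 s, during which the arm holds its last target. There are 200 camera calls.

## Working session

There is one attempt and no reset: what is moved stays moved. The work goes in short steps, Python scripts to look and compute and a shell command to move; the robot and the scene stay as the last step left them, time stands still between calls to the robot, and variables do not carry over. Pictures are saved under pics/ and viewed, at most 10 in all, crops included, and the job is handed in when it is done.

```bash
mkdir -p pics; ls; python3 - <<'E'
from plant import robot
import cv2
s=robot.read_state();print(s)
for n in("top","side"):
    c=robot.read_camera(n);cv2.imwrite(f"pics/{n}0.png",cv2.resize(c["color"][:,:,::-1],(800,600),interpolation=cv2.INTER_CUBIC));print(n,c["intrinsics"],c["pose"])
E
```

```text
pics
{'t': 0.0, 'q': array([ 1.08159576e+00,  1.31137516e-01,  1.48930379e+00,  5.62109778e-06,
        1.52298713e+00, -8.53869958e-02]), 'dq': array([-1.17753475e-05,  1.02593006e-03,  2.93372206e-03,  8.22546341e-04,
        7.23487776e-04,  6.98454974e-05]), 'joint_torque': array([-5.01605064e-04, -5.59853446e+01, -4.91754091e+01,  7.66147440e-02,
        3.59088834e-02, -2.20625429e-04]), 'tool_pos': array([0.23552818, 0.55137947, 0.30168797]), 'orientation': array([-6.29902691e-01, -3.07725810e+00,  2.76249858e-03]), 'force': array([ 0.32932464, -0.4677559 , -0.55604762]), 'wrist_torque': array([-0.00856337,  0.02245772, -0.02447186]), 'gripper_force': 0.0, 'opening': 0.09292224971498328}
top [[412.91584607   0.         270.17286567]
 [  0.         412.91584607 194.98315565]
 [  0.           0.           1.        ]] [[ 0.49992738 -0.81854125  0.28295378  0.35373537]
 [-0.86602976 -0.47551585  0.15452224 -0.06317213]
 [ 0.00806618 -0.32229629 -0.94660448  1.03660823]
 [ 0.          0.          0.          1.        ]]
side [[425.10046585   0.         254.82572417]
 [  0.         425.10046585 193.70730957]
 [  0.           0.           1.        ]] [[ 0.97510729 -0.10550104  0.19502643  0.45277227]
 [-0.22172093 -0.47332314  0.85252861 -0.72776334]
 [ 0.00236786 -0.8745483  -0.48493263  0.54382833]
 [ 0.          0.          0.          1.        ]]
```

View pics/top0.png

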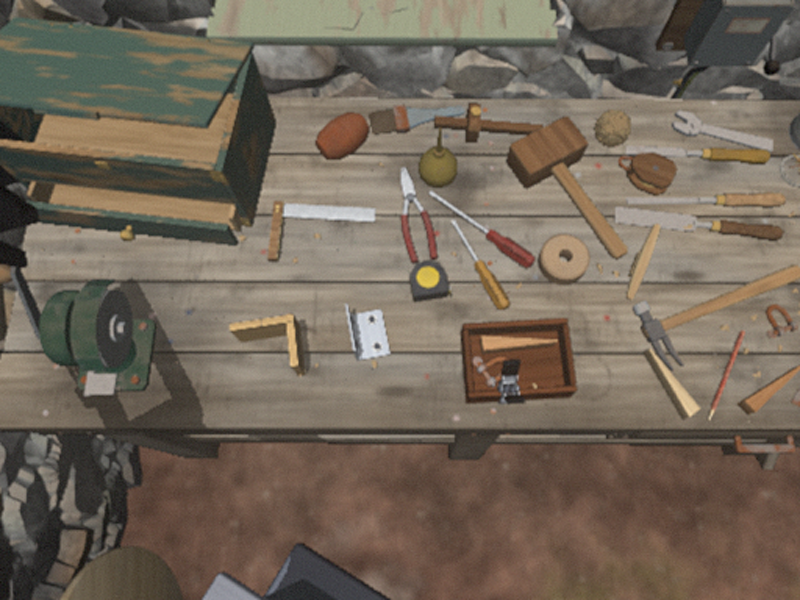

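View pics/side0.png

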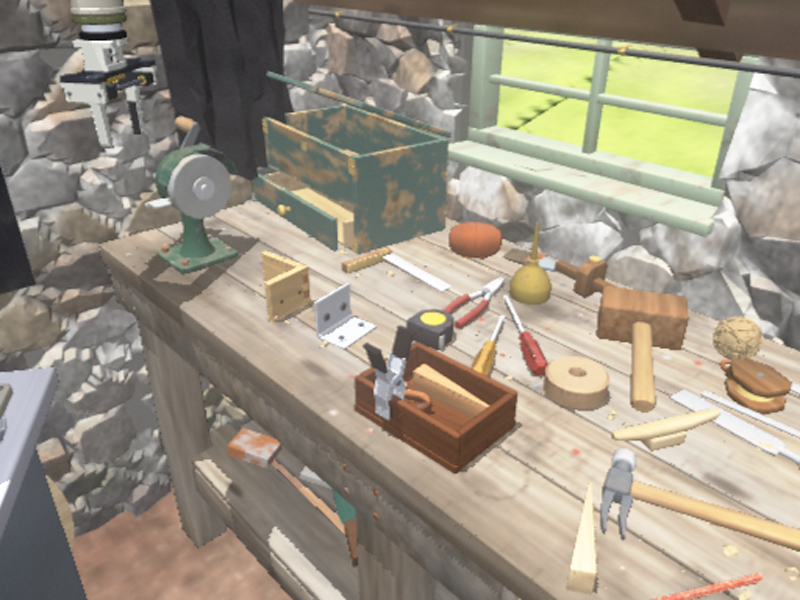

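The top view shows the corner at (270,335), bracket at (368,332) and tray with clamp at (515,360), and the side view shows the same items. I'll take enlarged crops to pick features.

```bash
cat > h.py <<'E'
import numpy as np,cv2
from plant import robot
from scipy.optimize import least_squares
from scipy.spatial.transform import Rotation as R
def proj(c,P):
    P=np.atleast_2d(P);T=np.linalg.inv(c["pose"]);p=(P@T[:3,:3].T+T[:3,3])@c["intrinsics"].T
    return p[:,:2]/p[:,2:]
def ray_z(c,uv,z):
    d=c["pose"][:3,:3]@np.linalg.solve(c["intrinsics"],[uv[0],uv[1],1]);o=c["pose"][:3,3]
    return o+d*(z-o[2])/d[2]
def place(p,L):  # p=x,y,yaw ; planar pose
    L=np.atleast_2d(L).astype(float);a=p[2];M=np.array([[np.cos(a),-np.sin(a),0],[np.sin(a),np.cos(a),0],[0,0,1]])
    return L@M.T+[p[0],p[1],0]
def fit(obs,p0): # obs: list of (cam,local pts mm,uv)
    f=lambda p:np.concatenate([(proj(c,place(p,np.array(L)/1000))-uv).ravel() for c,L,uv in obs])
    r=least_squares(f,p0,x_scale=[.01,.01,.1],loss="soft_l1");return r.x,np.round(r.fun.reshape(-1,2),1)
def crop(c,x,y,w,h,s):
    return cv2.resize(c["color"][y:y+h,x:x+w,::-1],None,fx=s,fy=s,interpolation=cv2.INTER_CUBIC)
E
python3 - <<'E'
from h import *
t=robot.read_camera("top");s=robot.read_camera("side")
a=crop(t,140,185,120,60,5); b=crop(t,285,195,60,60,5)[:, :200]
im=np.zeros((600,800,3),np.uint8)
im[:300,:600]=a; im[:300,600:800]=crop(t,310,220,40,60,5)
im[300:,:450]=crop(s,160,155,90,60,5); im[300:,450:800]=crop(s,225,205,70,60,5)
cv2.imwrite("pics/c1.png",im)
E
```

```text
(no output)
```

View pics/c1.png

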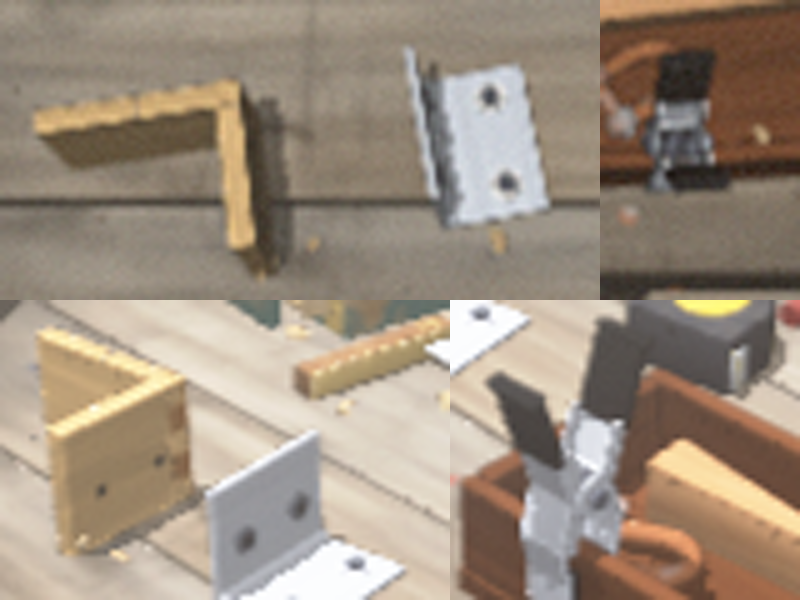

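The crops show the corner's top edges at (35,115), (238,82) and (250,245), the bracket upright from (408,48) to (434,197), and the clamp handles as black sleeves. Fitting poses.

```bash
cat > m.py <<'E'
from h import *
t=robot.read_camera("top");s=robot.read_camera("side")
A=lambda l:np.array(l)/5-.4+[140,185]
B=lambda l:(np.array(l)-[0,300])/5-.4+[160,155]
C=lambda l:(np.array(l)-[600,0])/5-.4+[310,220]
D=lambda l:(np.array(l)-[450,300])/5-.4+[225,205]
pc,r=fit([(t,[[0,-50,70],[-84,-50,70],[-84,-38,70],[-12,-38,70],[0,50,70],[-12,50,70]],A([[240,81],[254,245],[230,248],[217,107],[33,113],[37,133]])),
 (s,[[0,50,70],[0,-50,70],[-84,-50,70],[-84,-50,0],[0,-50,0]],B([[40,328],[188,378],[52,437],[68,553],[190,490]]))],[.45,.25,.5])
print("corner",pc,r.tolist())
pb,r=fit([(t,[[2,40,64],[2,-40,64],[56,40,4],[56,-40,4]],A([[408,48],[434,197],[523,65],[551,211]])),
 (s,[[2,40,64],[2,-40,64],[56,40,4],[4,40,4]],B([[318,432],[208,490],[405,569],[328,537]]))],[.45,.1,-1.05])
print("bracket",pb,r.tolist())
E
cat > m2.py <<'E'
from m import *
T=np.array([[462,322],[567,318],[576,394],[468,402]])*.64-.18
pt,r=fit([(t,[[60,85,55],[60,-85,55],[-60,-85,55],[-60,85,55]],T)],[.45,-.1,.5]);print("tray",pt,r.tolist())
pk,r=fit([(t,[[32,0,140],[-32,0,140]],C([[687,54],[697,185]])),(s,[[32,0,140],[-32,0,140]],D([[627,328],[508,376]]))],[.4,-.1,.5])
print("clamp",pk,r.tolist())
st=robot.read_state();Rm=R.from_rotvec(st["orientation"]).as_matrix();print("tool",st["tool_pos"],Rm.round(2).tolist())
print("grasp corner",place(pc,[[-.048,-.044,.07]]), "home", place(pb,[[-.048,-.044,.07]]),"yaws",np.degrees([pc[2],pb[2],pt[2],pk[2]]))
for uv in [(75,330),(155,340),(115,280),(160,430)]: print("grinder", ray_z(t,np.array(uv)*.64,.0), ray_z(t,np.array(uv)*.64,.15))
E
python3 m2.py
```

```text
corner [0.49500812 0.3017353  0.67717535] [[-0.4, 0.4], [-0.1, 0.6], [-0.3, 0.8], [-0.3, 0.5], [0.1, -0.1], [-0.4, 0.5], [2.6, -0.9], [-0.6, -0.8], [1.9, -0.8], [1.3, 0.8], [0.7, 0.7]]
bracket [ 0.5540463   0.17637924 -0.85768196] [[0.4, -0.0], [0.2, 0.8], [0.1, 0.4], [-0.3, 0.2], [0.2, -1.1], [0.2, -0.1], [0.4, -0.9], [-0.4, -0.8]]
tray [ 0.64626777 -0.07677845  0.57890826] [[-0.4, 1.5], [0.2, 0.6], [0.8, -0.5], [-0.5, -1.8]]
clamp [ 0.58782311 -0.08484057  0.57525028] [[0.0, -0.7], [0.8, 1.6], [0.5, -3.8], [-0.7, -0.2]]
tool [0.23567466 0.5516291  0.30237764] [[-0.92, 0.39, -0.0], [0.39, 0.92, -0.0], [0.0, -0.0, -1.0]]
grasp corner [[0.48516967 0.23736757 0.07      ]] home [[0.48936662 0.18389853 0.07      ]] yaws [ 38.79928967 -49.14155648  33.16899981  32.95941335]
grinder [0.33417396 0.58424542 0.        ] [0.33700455 0.49056236 0.15      ]
grinder [0.38707313 0.45863304 0.        ] [0.38224907 0.38312642 0.15      ]
grinder [0.43798536 0.58321898 0.        ] [0.42579416 0.48968445 0.15      ]
grinder [0.27265899 0.36071131 0.        ] [0.28439096 0.29937424 0.15      ]
```

```bash
python3 -m jog '1 0 0 -0.03 0;1 0 0 -0.03 0;1 0 0 -0.03 0;1 0 0 -0.03 0;1 -0.022 -0.012 0 0;1 -0.022 -0.012 0 0;1 -0.022 -0.012 0 0;1 -0.022 -0.012 0 0;1 -0.022 -0.012 0 0;1 -0.022 -0.012 0 0' && python3 -m jog '1 -0.022 -0.012 0 0;1 -0.022 -0.012 0 0;1 -0.022 -0.012 0 0;1 -0.022 -0.012 0 0;1 -0.022 -0.012 0 0;1 -0.022 -0.012 0 0;1 -0.022 -0.012 0 0;1 -0.022 -0.012 0 0;1 -0.022 -0.012 0 0;1 -0.022 -0.012 0 0' && python3 -m jog '1 0 0 0 -6.2;1 0 0 0 -6.2;1 0 0 0 -6.2;1 0 0 0 -6.2;1 0 0 0 -6.2;1 0 0 0 -6.2;1 0 0 0 -6.2;1 0 0 0 -6.2;1 0 0 0 -6.2;1 0 0 0 -6.2'
cat > go.py <<'E'
# shift in present tool axes to bring the grasp point (TCP) to target world pose; yaw = wanted direction of tool y (mod 180)
from h import *
def go(x,y,z,yawdeg):
    st=robot.read_state();M=R.from_rotvec(st["orientation"]).as_matrix();d=M.T@(np.array([x,y,z])-st["tool_pos"])
    yaw=np.degrees(np.arctan2(M[1,1],M[0,1]));turn=(yaw-yawdeg+90)%180-90
    print("t",round(st["t"],2),"tcp",st["tool_pos"].round(4),"F",st["force"].round(1),"open",round(st["opening"],4),"yaw",round(yaw,1),"tiltz",M[:,2].round(3),"shift mm",(d*1000).round(1),"turn",round(turn,1),"q",st["q"].round(2))
E
python3 -c "
from go import *
go(.485,.2375,.2,128.8)"
```

```text
t: 1.13
tool_pos: [0.3293, 0.4327, 0.4227]
orientation: [0.63, 3.078, 0.0]
force: [-0.1, 0.2, -0.8]
opening: 0.093
gripper_force: 0.0
t: 1.97
tool_pos: [0.4846, 0.2358, 0.4228]
orientation: [0.63, 3.078, 0.0]
force: [0.3, -0.1, 0.4]
opening: 0.0929
gripper_force: 0.0
t: 2.8
tool_pos: [0.484, 0.2369, 0.4227]
orientation: [1.053, -2.96, 0.0]
force: [-0.4, -0.4, 0.3]
opening: 0.0932
gripper_force: 0.0
t 2.8 tcp [0.484  0.2369 0.4227] F [-0.4 -0.4  0.3] open 0.0932 yaw 129.2 tiltz [-0. -0. -1.] shift mm [-1.200e+00 -2.000e-01  2.227e+02] turn 0.4 q [ 0.36 -0.05  1.46 -0.    1.73 -1.89]
```

```bash
python3 -m jog '1 0 0 0.04 0;1 0 0 0.04 0;1 0 0 0.04 0;1 0 0 0.04 0;1 0 0 0.035 0;1 0 0 0.03 0;1 0 0 0.03 0;1 0 0 0.025 0;1 0 0 0.02 0;1 0 0 0 0' && python3 -m jog '1 0 0 0.005 0;1 0 0 0 0;1 0 0 0 0' && python3 - <<'E'
from go import *
go(.485,.2375,.118,128.8)
t=robot.read_camera("top");s=robot.read_camera("side")
im=np.zeros((600,800,3),np.uint8)
im[:,:400]=crop(t,140,165,80,120,5);im[:,400:]=crop(s,150,110,80,120,5)
cv2.imwrite("pics/c2.png",im)
E
```

```text
t: 3.63
tool_pos: [0.4809, 0.2357, 0.1177]
orientation: [1.042, -2.955, 0.0]
force: [-1.2, -0.3, 0.0]
opening: 0.0927
gripper_force: 0.0
t: 3.88
tool_pos: [0.485, 0.2373, 0.1194]
orientation: [-1.044, 2.96, 0.0]
force: [-0.8, 0.1, -0.3]
opening: 0.0929
gripper_force: 0.0
t 3.88 tcp [0.485  0.2373 0.1194] F [-0.8  0.1 -0.3] open 0.0929 yaw 128.9 tiltz [ 0.002  0.001 -1.   ] shift mm [-0.2  0.2  1.4] turn 0.1 q [ 0.36  0.14  1.83 -0.    1.17 -1.89]
```

View pics/c2.png

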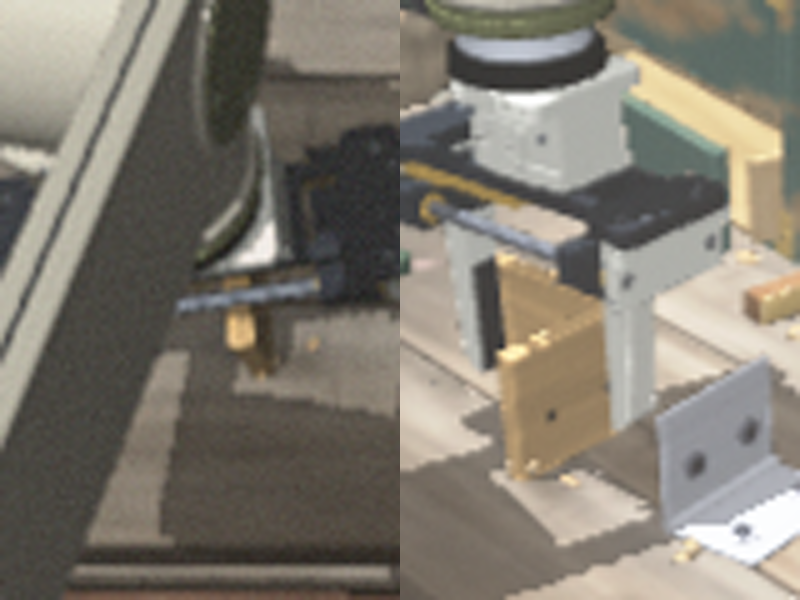

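The fingers straddle the drilled side (its top edge at (550,330) in the right crop), clear of the long side and bracket. Closing.

```bash
python3 -m jog '0.3 0 0 0 0;0.2 0 0 0 0;0.1 0 0 0 0;0 0 0 0 0;0 0 0 0 0;0 0 0 0 0;0 0 0 0 0;0 0 0 0 0;0 0 0 0 0;0 0 0 0 0' 30 && python3 -m jog '0 0 0 -0.01 0;0 0 0 -0.02 0;0 0 0 -0.03 0;0 0 0 -0.02 0;0 0 0 -0.01 0;0 0 0 0 0'; python3 -c "
from go import *
go(.485,.2375,.2,128.8)"
```

```text
t: 4.82
tool_pos: [0.484, 0.2369, 0.1177]
orientation: [1.045, -2.963, 0.0]
force: [-1.1, -0.3, -0.1]
opening: 0.0306
gripper_force: 0.0
t: 5.32
tool_pos: [0.4856, 0.2375, 0.2114]
orientation: [-1.043, 2.957, 0.0]
force: [-0.2, 0.2, 0.0]
opening: 0.0005
gripper_force: 0.0
t 5.32 tcp [0.4856 0.2375 0.2114] F [-0.2  0.2  0. ] open 0.0005 yaw 128.9 tiltz [ 0.005  0.002 -1.   ] shift mm [ 0.6  0.4 11.4] turn 0.1 q [ 0.36  0.03  1.77 -0.    1.34 -1.89]
```

The fingers were slower than I allowed, so they missed. I'll reopen, go back down and close with enough rows.

```bash
python3 -m jog '0.6 0 0 0 0;0.6 0 0 0 0;0.6 0 0 0 0;0.6 0 0 0 0;0.6 0 0 0 0;0.6 0 0 0 0;0.6 0 0 0 0;0.6 0 0 0 0;0.6 0 0 0 0;0.6 0 0 0 0' && python3 - <<'E'
from go import *
go(.485,.2375,.118,128.8)
t=robot.read_camera("top");s=robot.read_camera("side")
cv2.imwrite("pics/c3.png",crop(s,150,110,100,110,5))
E
```

```text
t: 6.15
tool_pos: [0.484, 0.2369, 0.2078]
orientation: [-1.045, 2.963, -0.0]
force: [-0.6, 0.7, -0.2]
opening: 0.0553
gripper_force: 0.0
t 6.15 tcp [0.484  0.2369 0.2078] F [-0.6  0.7 -0.2] open 0.0553 yaw 128.9 tiltz [ 0.  0. -1.] shift mm [-1.1 -0.2 89.8] turn 0.1 q [ 0.36  0.03  1.77 -0.    1.34 -1.89]
```

View pics/c3.png

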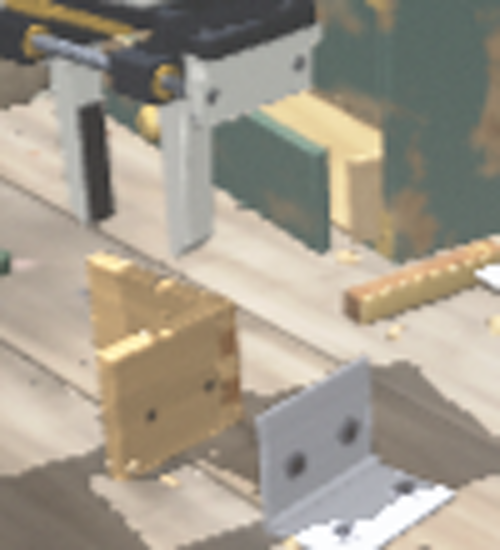

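The corner still stands where it was (top-near edge at (102,355)). Going down again.

```bash
python3 -m jog '0.6 0 0 0.02 0;0.6 0 0 0.025 0;0.6 0 0 0.025 0;0.6 0 0 0.015 0;0.6 0 0 0.005 0;0.3 0 0 0 0;0 0 0 0 0;0 0 0 0 0;0 0 0 0 0;0 0 0 0 0' 30 && python3 -m jog '0 0 0 0 0;0 0 0 0 0;0 0 0 0 0;0 0 0 0 0;0 0 0 0 0;0 0 0 0 0;0 0 0 0 0'
```

```text
t: 7.08
tool_pos: [0.4848, 0.2372, 0.1191]
orientation: [-1.044, 2.961, 0.0]
force: [-0.3, 0.5, 0.9]
opening: 0.0267
gripper_force: 0.0
t: 7.67
tool_pos: [0.4842, 0.237, 0.1182]
orientation: [-1.045, 2.962, -0.0]
force: [-1.5, -0.7, 5.3]
opening: 0.0118
gripper_force: 30.0
```

```bash
python3 -m jog '0 0 0 -0.01 0;0 0 0 -0.02 0;0 0 0 -0.025 0;0 0 0 -0.025 0;0 0 0 -0.01 0;0 0 0 0 5;0 0 0 0 6;0 0 0 0 7;0 0 0 0 7;0 0 0 0 7' && python3 -m jog '0 0 0 0 7;0 0 0 0 7;0 0 0 0 7;0 0 0 0 7;0 0 0 0 7;0 0 0 0 7;0 0 0 0 7;0 0 0 0 7;0 0 0 0 0;0 0 0 0 0'; cat > tgt.py <<'E'
from go import *
pb=np.array([.5540463,.17637924,-.85768196]);pc=np.array([.49500812,.3017353,.67717535])
c,s_=np.cos(pc[2]),np.sin(pc[2]);gx=c*(.4842-pc[0])+s_*(.237-pc[1])
print("gx",gx)
off=lambda dx,dy,z:place(pb,[[gx+dx,-.044+dy,z]])[0]
E
python3 -c "
from tgt import *
go(*off(-.03,0,.119),40.86)"
```

```text
t: 8.5
tool_pos: [0.4835, 0.2367, 0.2068]
orientation: [0.178, -3.135, 0.001]
force: [-0.4, 0.4, -2.5]
opening: 0.0121
gripper_force: 30.0
t: 9.33
tool_pos: [0.4836, 0.2368, 0.2071]
orientation: [-1.3, -2.859, 0.001]
force: [0.2, 0.1, -2.0]
opening: 0.0117
gripper_force: 30.0
gx -0.04898602235095058
t 9.33 tcp [0.4836 0.2368 0.2071] F [ 0.2  0.1 -2. ] open 0.0117 yaw 41.1 tiltz [-0.001 -0.    -1.   ] shift mm [-12.7 -30.2  88.1] turn 0.2 q [ 0.36  0.03  1.77  0.    1.34 -0.36]
```

```bash
python3 -m jog '0 -0.0065 -0.015 0 0.2;0 -0.0062 -0.015 0 0;0 0 0 0.015 0;0 0 0 0.025 0;0 0 0 0.025 0;0 0 0 0.017 0;0 0 0 0 0;0 0 0 0 0' && python3 - <<'E'
from tgt import *
go(*off(-.03,0,.119),40.86)
s=robot.read_camera("side");t=robot.read_camera("top")
im=np.zeros((600,800,3),np.uint8)
im[:,:480]=crop(s,170,130,80,100,6);im[:,480:]=crop(t,190,180,64,120,5)
cv2.imwrite("pics/c4.png",im)
E
```

```text
t: 10.0
tool_pos: [0.4686, 0.2074, 0.1248]
orientation: [-1.306, -2.855, 0.003]
force: [0.0, 0.4, -2.3]
opening: 0.0117
gripper_force: 30.0
gx -0.04898602235095058
t 10.0 tcp [0.4686 0.2074 0.1248] F [ 0.   0.4 -2.3] open 0.0117 yaw 40.8 tiltz [-0.003 -0.001 -1.   ] shift mm [-0.4  0.4  5.8] turn -0.0 q [ 0.32  0.06  1.9   0.    1.18 -0.4 ]
```

View pics/c4.png

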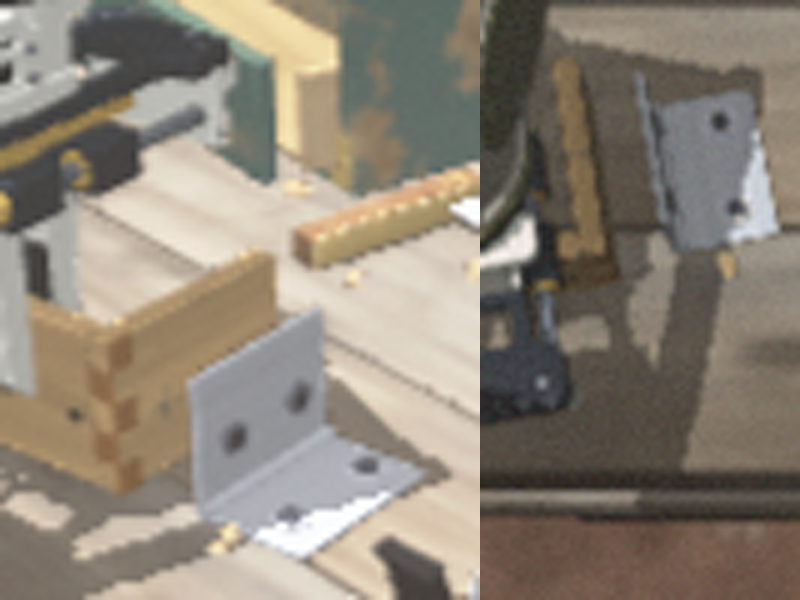

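The corner is correctly oriented, about 30 mm off the plain face, and parallel to it. Lower almost to the bench and advance.

```bash
python3 -m jog '0 0 0 0.003 0;0 -0.006 0 0.002 0;0 -0.008 0 0 0;0 -0.006 0 0 0;0 -0.005 0 0 0;0 0 0 0 0;0 0 0 0 0' && python3 -m jog '0 -0.001 0 0 0;0 -0.001 0 0 0;0 -0.001 0 0 0;0 0 0 0 0' && python3 -m jog '0 -0.001 0 0 0;0 -0.001 0 0 0;0 0 0 0 0';python3 -c "
from tgt import *
go(*off(0,0,.118),40.86)"
```

```text
t: 10.68
tool_pos: [0.4862, 0.1884, 0.1209]
orientation: [1.312, 2.854, 0.0]
force: [0.5, 0.2, -1.5]
opening: 0.0119
gripper_force: 30.0
t: 11.02
tool_pos: [0.487, 0.1868, 0.1205]
orientation: [-1.31, -2.854, 0.001]
force: [-4.6, 1.7, 0.2]
opening: 0.0118
gripper_force: 30.1
t: 11.27
tool_pos: [0.4873, 0.1863, 0.1204]
orientation: [-1.308, -2.852, -0.0]
force: [-11.4, 7.7, 3.6]
opening: 0.0119
gripper_force: 30.1
gx -0.04898602235095058
t 11.27 tcp [0.4873 0.1863 0.1204] F [-11.4   7.7   3.6] open 0.0119 yaw 40.7 tiltz [-0.004  0.002 -1.   ] shift mm [-2.2 -0.   2.4] turn -0.1 q [ 0.27  0.09  1.88  0.    1.17 -0.45]
```

```bash
python3 -m jog '0 0.001 0 0 0;0 0 0 0.001 0;0 0 0 0.001 0;0 0 0 0 0' && python3 -m jog '0 0 0 0.001 0;0 0 0 0 0;0 0 0 0 0';python3 -c "
from tgt import *
go(*off(0,0,.118),40.86)"
```

```text
t: 11.6
tool_pos: [0.4876, 0.1868, 0.1187]
orientation: [-1.309, -2.854, -0.001]
force: [-6.8, 6.3, 1.0]
opening: 0.0118
gripper_force: 30.1
t: 11.85
tool_pos: [0.4877, 0.1869, 0.1182]
orientation: [-1.309, -2.854, -0.001]
force: [-8.8, 6.0, 5.5]
opening: 0.0116
gripper_force: 30.1
gx -0.04898602235095058
t 11.85 tcp [0.4877 0.1869 0.1182] F [-8.8  6.   5.5] open 0.0116 yaw 40.7 tiltz [-0.001  0.002 -1.   ] shift mm [-2.4 -0.7  0.2] turn -0.1 q [ 0.27  0.1   1.88  0.    1.17 -0.44]
```

```bash
python3 -m jog '0.4 0 0 0 0;0.4 0 0 0 0;0.4 0 0 0 0;0.4 0 0 0 0;0.4 0 0 0 0;0.4 0 0 0 0;0.4 0 0 -0.01 0;0.4 0 0 -0.02 0;0.4 0 0 -0.03 0;0.4 0 0 -0.03 0' && python3 -m jog '0.4 0.03 0 -0.03 0;0.4 0.03 0 -0.03 0;0.4 0.03 0 -0.02 0;0.4 0.03 0 0 0;0.4 0.03 0 0 0;0.4 0 0 0 0' && python3 - <<'E'
from tgt import *
go(*off(0,0,.118),40.86)
s=robot.read_camera("side");t=robot.read_camera("top")
im=np.zeros((600,800,3),np.uint8)
im[:,:480]=crop(s,170,130,80,100,6);im[:400,480:]=crop(t,190,180,40,50,8)
cv2.imwrite("pics/c5.png",im)
E
```

```text
t: 12.68
tool_pos: [0.4877, 0.1854, 0.2086]
orientation: [-1.311, -2.853, 0.002]
force: [0.4, 0.2, 1.1]
opening: 0.037
gripper_force: 0.0
t: 13.18
tool_pos: [0.3888, 0.3018, 0.2883]
orientation: [-1.306, -2.857, -0.004]
force: [0.5, -0.3, -0.7]
opening: 0.0373
gripper_force: 0.0
gx -0.04898602235095058
t 13.18 tcp [0.3888 0.3018 0.2883] F [ 0.5 -0.3 -0.7] open 0.0373 yaw 40.9 tiltz [ 0.001  0.003 -1.   ] shift mm [-154.3   -1.4  170.1] turn -0.0 q [ 0.55 -0.16  1.8   0.    1.5  -0.16]
```

View pics/c5.png

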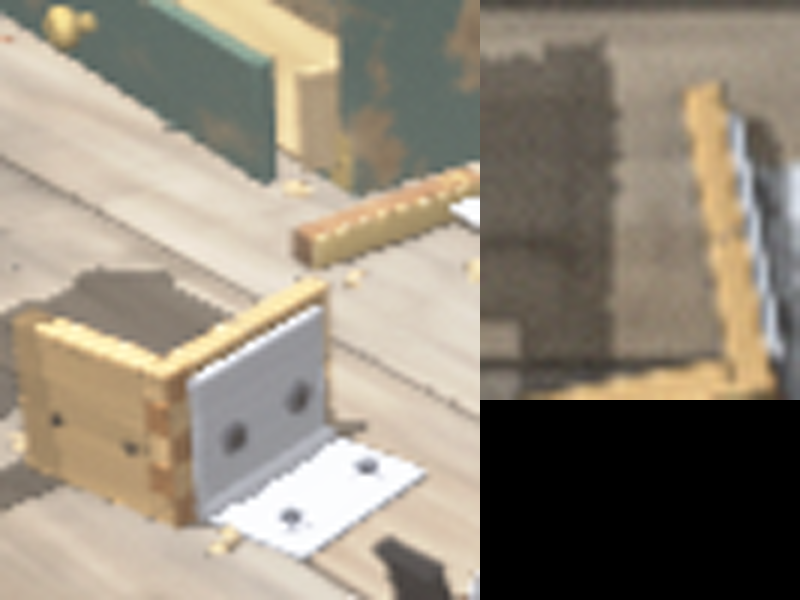

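The corner stands against the plain face about centred (bracket top edge at (190,385)-(323,308), with board just behind it). I'll press the long side's inner face gently with closed fingers to make sure it is flat.

```bash
python3 -m jog '0 0 0 0 0;0 0 0 0 0;0 0 0 0 0;0 0 0 0 0;0 0 0 0 0;0 0 0 0 0;0 0 0 0 0;0 0 0 0 0' 20;python3 -c "
from tgt import *
go(*place(pb,[[-.036,.002,.119]])[0],40.86)"
```

```text
t: 13.95
tool_pos: [0.3915, 0.2986, 0.2866]
orientation: [-1.311, -2.855, 0.0]
force: [-0.4, -0.2, 0.2]
opening: 0.0008
gripper_force: 0.0
gx -0.04898602235095058
t 13.95 tcp [0.3915 0.2986 0.2866] F [-0.4 -0.2  0.2] open 0.0008 yaw 40.7 tiltz [-0. -0. -1.] shift mm [-162.6   45.6  167.6] turn -0.2 q [ 0.55 -0.16  1.8   0.    1.5  -0.16]
```

```bash
python3 -m jog '0 -0.03 0.009 0 0;0 -0.03 0.009 0 0;0 -0.035 0.009 0 0;0 -0.035 0.009 0 0;0 -0.03 0.009 0.01 0;0 0 0 0.025 0;0 0 0 0.03 0;0 0 0 0.03 0;0 0 0 0.03 0;0 0 0 0.025 0' && python3 -m jog '0 0 0 0.015 0;0 0 0 0 0;0 0 0 0 0;0 -0.004 0 0 0;0 -0.003 0 0 0;0 -0.001 0 0 0;0 0 0 0 0' && python3 -c "
from tgt import *
go(*place(pb,[[-.022,.002,.119]])[0],40.86)"
```

```text
t: 14.78
tool_pos: [0.5291, 0.2063, 0.1343]
orientation: [-1.311, -2.854, 0.002]
force: [0.4, -0.6, -0.8]
opening: 0.0003
gripper_force: 0.0
t: 15.37
tool_pos: [0.5361, 0.2004, 0.1231]
orientation: [1.311, 2.853, 0.002]
force: [0.3, -0.6, 0.4]
opening: 0.0007
gripper_force: 0.0
gx -0.04898602235095058
t 15.37 tcp [0.5361 0.2004 0.1231] F [ 0.3 -0.6  0.4] open 0.0007 yaw 40.6 tiltz [ 0.002  0.001 -1.   ] shift mm [-7.9 -0.2  4.1] turn -0.2 q [ 0.27  0.21  1.74 -0.    1.19 -0.44]
```

```bash
python3 -m jog '0 -0.002 0 0 -0.2;0 -0.001 0 0 0;0 -0.001 0 0 0;0 0 0 0 0' && python3 -m jog '0 -0.001 0 0 0;0 -0.001 0 0 0;0 0 0 0 0' && python3 -m jog '0 -0.001 0 0 0;0 -0.001 0 0 0;0 0 0 0 0' 
```

```text
t: 15.7
tool_pos: [0.5377, 0.1974, 0.1217]
orientation: [1.306, 2.857, -0.0]
force: [-0.2, 0.1, -0.3]
opening: 0.0002
gripper_force: 0.0
t: 15.95
tool_pos: [0.539, 0.1959, 0.1216]
orientation: [1.306, 2.857, -0.0]
force: [-0.2, -0.6, 0.3]
opening: 0.0003
gripper_force: 0.0
t: 16.2
tool_pos: [0.5403, 0.1944, 0.1216]
orientation: [1.306, 2.857, -0.0]
force: [-0.0, -0.3, -0.3]
opening: 0.0005
gripper_force: 0.0
```

```bash
python3 -m jog '0 -0.001 0 0 0;0 -0.001 0 0 0;0 0 0 0 0' && python3 -m jog '0 -0.001 0 0 0;0 -0.001 0 0 0;0 0 0 0 0'  && python3 -m jog '0 -0.001 0 0 0;0 0 0 0 0';python3 -c "
from tgt import *
go(*place(pb,[[-.012,.002,.119]])[0],40.86)"
```

```text
t: 16.45
tool_pos: [0.5409, 0.1937, 0.1216]
orientation: [-1.305, -2.856, -0.001]
force: [-5.1, 4.0, 3.5]
opening: 0.0003
gripper_force: 3.0
t: 16.7
tool_pos: [0.5412, 0.1935, 0.1217]
orientation: [-1.303, -2.853, -0.002]
force: [-11.0, 10.0, 6.1]
opening: 0.0005
gripper_force: 7.4
t: 16.87
tool_pos: [0.5413, 0.1934, 0.1217]
orientation: [-1.302, -2.852, -0.002]
force: [-13.1, 12.7, 8.0]
opening: 0.0005
gripper_force: 9.5
gx -0.04898602235095058
t 16.87 tcp [0.5413 0.1934 0.1217] F [-13.1  12.7   8. ] open 0.0005 yaw 40.9 tiltz [-0.005  0.004 -1.   ] shift mm [-9.2  0.5  2.6] turn 0.1 q [ 0.25  0.23  1.73  0.01  1.19 -0.47]
```

```bash
python3 -m jog '0 0.004 0 0 0;0 0.01 0 0 0;0 0.008 0 0 0;1 0 0 -0.02 0;1 0 0 -0.04 0;1 0 0 -0.04 0;1 0 0 -0.04 0;1 0 0 -0.04 0;1 0 0 -0.04 0;1 0 0 -0.02 0' 45 && python3 - <<'E'
from go import *
go(.5878,-.0848,.35,33)
s=robot.read_camera("side");t=robot.read_camera("top")
im=np.zeros((600,800,3),np.uint8)
im[:,:480]=crop(s,225,195,60,75,8);im[:360,480:]=crop(t,305,220,40,45,8);im[360:,480:]=crop(t,205,180,80,60,4)
cv2.imwrite("pics/c6.png",im)
E
```

```text
t: 17.7
tool_pos: [0.5298, 0.2079, 0.368]
orientation: [1.304, 2.852, 0.007]
force: [-0.8, -0.1, 0.3]
opening: 0.0427
gripper_force: 0.0
t 17.7 tcp [0.5298 0.2079 0.368 ] F [-0.8 -0.1  0.3] open 0.0427 yaw 40.9 tiltz [ 0.007  0.002 -1.   ] shift mm [-259.3 -147.7   17.9] turn 7.9 q [ 0.28  0.02  1.48 -0.    1.63 -0.43]
```

View pics/c6.png

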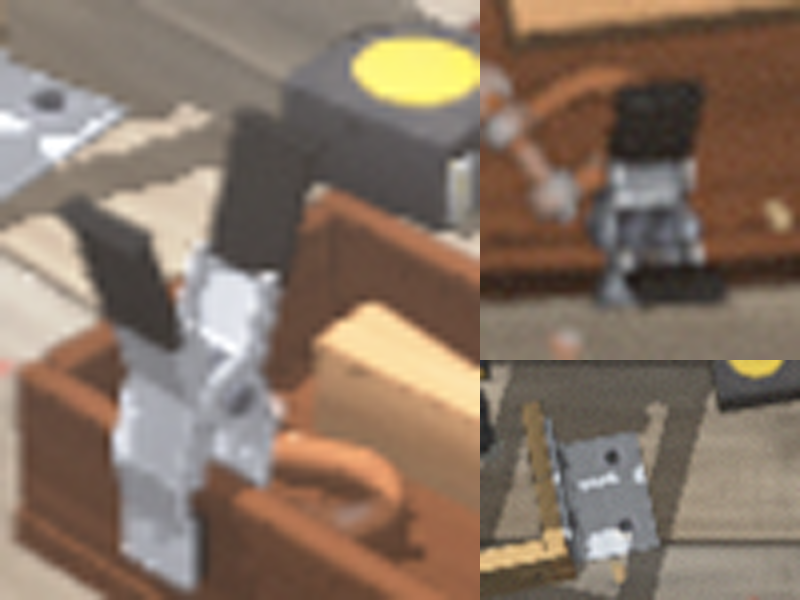

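```bash
python3 - <<'E'
from go import *
s=robot.read_camera("side");t=robot.read_camera("top")
S=lambda l:np.array(l)/8-.44+[225,195]
T=lambda l:(np.array(l)-[480,0])/8-.44+[305,220]
for zt in (137,140):
  p,r=fit([(t,[[30,12,zt],[30,-12,zt],[-32,12,zt],[-32,-12,zt]],T([[618,84],[704,86],[638,300],[725,298]])),
  (s,[[-32,12,zt],[-32,-12,zt],[30,12,zt],[30,-12,zt]],S([[62,203],[152,235],[236,108],[317,150]]))],[.588,-.085,.575])
  print(p,np.degrees(p[2]),r.tolist())
E
```

```text
[ 0.58951488 -0.08527194  0.61245891] 35.09131081506105 [[-0.2, 0.7], [-0.3, -0.4], [1.0, 1.2], [0.9, 0.5], [-0.2, -1.1], [-1.7, -0.1], [1.4, -2.3], [0.9, -3.1]]
[ 0.58904349 -0.08612022  0.63144363] 36.179055219540054 [[-0.0, 0.9], [-0.1, -0.5], [1.7, 1.4], [1.7, 0.5], [-0.2, -2.1], [-1.5, -1.2], [0.9, -3.5], [0.6, -4.4]]
```

```bash
python3 -m jog '1 0 0 0 3.7;1 0 0 0 3.7;1 0 0 0 0;1 0 0 0 0;1 0 0 0 0;1 0 0 0 0' && python3 -c "
from go import *
go(.589,-.086,.33,33.5)"
```

```text
t: 18.4
tool_pos: [0.5289, 0.2073, 0.3608]
orientation: [-1.485, -2.767, 0.001]
force: [1.0, 1.5, -0.6]
opening: 0.0925
gripper_force: 0.0
t 18.4 tcp [0.5289 0.2073 0.3608] F [ 1.   1.5 -0.6] open 0.0925 yaw 33.5 tiltz [-0.001 -0.    -1.   ] shift mm [-277.7 -111.9   30.8] turn 0.0 q [ 0.28  0.03  1.49 -0.    1.62 -0.3 ]
```

```bash
python3 -m jog '1 -0.0278 -0.0112 0 0;1 -0.0278 -0.0112 0 0;1 -0.0278 -0.0112 0 0;1 -0.0278 -0.0112 0 0;1 -0.0278 -0.0112 0 0;1 -0.0278 -0.0112 0 0;1 -0.0278 -0.0112 0 0;1 -0.0278 -0.0112 0 0;1 -0.0278 -0.0112 0 0;1 -0.0278 -0.0112 0 0' && python3 -m jog '1 0 0 0.03 0;1 0 0 0.03 0;1 0 0 0.03 0;1 0 0 0 0;1 0 0 0 0' && python3 - <<'E'
from go import *
go(.589,-.086,.19,33.5)
s=robot.read_camera("side")
cv2.imwrite("pics/c7.png",crop(s,200,120,120,120,5))
E
```

```text
t: 19.23
tool_pos: [0.589, -0.0878, 0.3615]
orientation: [-1.486, -2.768, -0.0]
force: [0.9, 0.4, -0.9]
opening: 0.0929
gripper_force: 0.0
t: 19.65
tool_pos: [0.5878, -0.0861, 0.2698]
orientation: [-1.485, -2.763, 0.002]
force: [0.7, -0.6, 0.1]
opening: 0.0928
gripper_force: 0.0
t 19.65 tcp [ 0.5878 -0.0861  0.2698] F [ 0.7 -0.6  0.1] open 0.0928 yaw 33.5 tiltz [-0.005  0.001 -1.   ] shift mm [-0.9  1.3 79.8] turn -0.0 q [-0.23  0.13  1.54  0.    1.47 -0.82]
```

View pics/c7.png

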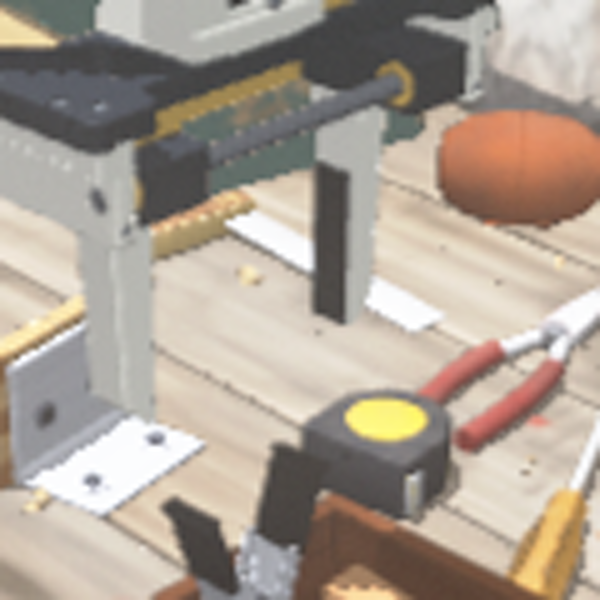

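The clamp sits centred between the open fingers below (handles at (190,530) and (290,490)), and each black pad is ~38 mm long. Descending so the pads end just under the rims, then squeezing.

```bash
python3 -m jog '1 0 0 0.02 0;1 0 0 0.02 0;1 0 0 0.02 0;1 0 0 0.015 0;1 0 0 0.008 0;1 0 0 0 0;1 0 0 0 0;1 0 0 0 0' && python3 -c "
from go import *
go(.589,-.086,.183,33.5)"
```

```text
t: 20.37
tool_pos: [0.5902, -0.0865, 0.1911]
orientation: [1.486, 2.764, 0.001]
force: [0.2, -0.6, -0.6]
opening: 0.0927
gripper_force: 0.0
t 20.37 tcp [ 0.5902 -0.0865  0.1911] F [ 0.2 -0.6 -0.6] open 0.0927 yaw 33.5 tiltz [ 0.003 -0.001 -1.   ] shift mm [ 1.1 -0.7  8.1] turn -0.0 q [-0.23  0.2   1.62 -0.    1.32 -0.82]
```

```bash
python3 -m jog '1 0 0 0.004 0;1 0 0 0.003 0;0.5 0 0 0 0;0.5 0 0 0 0;0.5 0 0 0 0;0.5 0 0 0 0;0.5 0 0 0 0;0.5 0 0 0 0;0.5 0 0 0 0' 40 && python3 -m jog '0 0 0 0 0;0 0 0 0 0;0 0 0 0 0;0 0 0 0 0;0 0 0 0 0;0 0 0 0 0;0 0 0 0 0;0 0 0 0 0' 40 && python3 -m jog '0 0 0 0 0;0 0 0 0 0;0 0 0 0 0;0 0 0 0 0' && python3 - <<'E'
from go import *
go(.589,-.086,.183,33.5)
s=robot.read_camera("side")
cv2.imwrite("pics/c8.png",crop(s,200,160,100,110,5))
E
```

```text
t: 21.12
tool_pos: [0.5888, -0.0863, 0.1815]
orientation: [-1.488, -2.767, 0.0]
force: [-0.4, 0.2, -2.0]
opening: 0.0512
gripper_force: 10.2
t: 21.78
tool_pos: [0.589, -0.0863, 0.1817]
orientation: [1.488, 2.767, -0.0]
force: [-0.1, -0.6, -1.2]
opening: 0.0252
gripper_force: 39.9
t: 22.12
tool_pos: [0.589, -0.0863, 0.1817]
orientation: [1.488, 2.767, 0.0]
force: [-0.1, 0.6, -1.1]
opening: 0.0248
gripper_force: 39.9
t 22.12 tcp [ 0.589  -0.0863  0.1817] F [-0.1  0.6 -1.1] open 0.0248 yaw 33.5 tiltz [ 0. -0. -1.] shift mm [ 0.2  0.2 -1.3] turn -0.0 q [-0.23  0.2   1.63 -0.    1.31 -0.82]
```

View pics/c8.png

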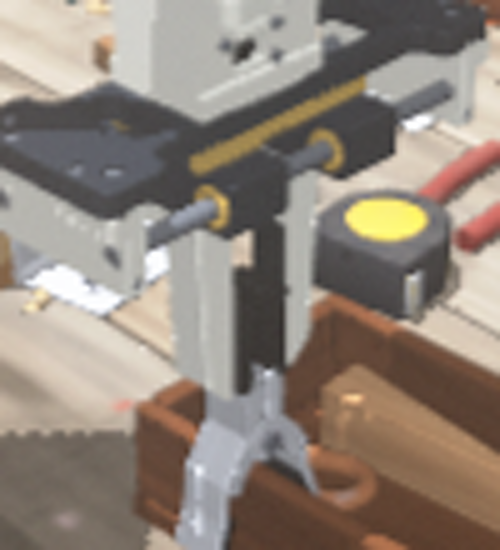

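The handles are squeezed parallel (24.8 mm), with the jaws wide open and clear of the wall. Lifting and carrying.

```bash
python3 -m jog '0 0 0 -0.01 0;0 0 0 -0.02 0;0 0 0 -0.025 0;0 0 0 -0.03 0;0 0 0 -0.03 0;0 0 0 -0.025 0;0 0 0 -0.01 0;0 0 0 0 4;0 0 0 0 6;0 0 0 0 6.6' && python3 -m jog '0 0 0 0 7;0 0 0 0 7;0 0 0 0 7;0 0 0 0 7;0 0 0 0 7;0 0 0 0 7;0 0 0 0 7;0 0 0 0 7;0 0 0 0 6;0 0 0 0 4' && python3 -m jog '0 0 0 0 0;0 0 0 0 0' && python3 -c "
from tgt import *
go(*place(pb,[[-.006,.0,.24]])[0],-49.1)"
```

```text
t: 23.0
tool_pos: [0.5889, -0.0863, 0.3316]
orientation: [-1.878, -2.519, 0.0]
force: [-0.0, -0.8, -1.9]
opening: 0.0252
gripper_force: 39.9
t: 23.83
tool_pos: [0.5887, -0.0863, 0.3309]
orientation: [-2.947, -1.088, 0.001]
force: [-0.3, 0.1, -1.1]
opening: 0.0251
gripper_force: 39.9
t: 24.0
tool_pos: [0.5888, -0.0863, 0.3312]
orientation: [-2.942, -1.1, 0.001]
force: [-0.5, -0.2, -1.6]
opening: 0.0252
gripper_force: 39.9
gx -0.04898602235095058
t 24.0 tcp [ 0.5888 -0.0863  0.3312] F [-0.5 -0.2 -1.6] open 0.0252 yaw -49.0 tiltz [-0.001  0.    -1.   ] shift mm [ 146.2 -227.    91.2] turn 0.1 q [-0.23  0.11  1.46  0.    1.57  0.62]
```

```bash
python3 -m jog '0 0.007 -0.011 0 0;0 0.014 -0.022 0 0;0 0.018 -0.028 0 0;0 0.018 -0.028 0 0;0 0.018 -0.028 0 0;0 0.018 -0.028 0 0;0 0.018 -0.028 0 0;0 0.018 -0.028 0 0;0 0.01 -0.0155 0 0;0 0.0072 -0.0105 0 0' && python3 -m jog '0 0 0 0.02 0;0 0 0 0.03 0;0 0 0 0.025 0;0 0 0 0.01 0;0 0 0 0 0;0 0 0 0 0;0 0 0 0 0' && python3 - <<'E'
from tgt import *
go(*place(pb,[[-.006,.0,.24]])[0],-49.1)
s=robot.read_camera("side");t=robot.read_camera("top")
im=np.zeros((600,800,3),np.uint8)
im[:,:480]=crop(s,170,130,80,100,6);im[:,480:]=crop(t,200,180,40,75,8)
cv2.imwrite("pics/c9.png",im)
E
```

```text
t: 24.83
tool_pos: [0.5499, 0.184, 0.3316]
orientation: [-2.941, -1.103, 0.0]
force: [-0.2, 0.0, -1.8]
opening: 0.025
gripper_force: 39.9
t: 25.42
tool_pos: [0.552, 0.1811, 0.2488]
orientation: [2.944, 1.097, 0.004]
force: [0.2, -0.2, -1.1]
opening: 0.0254
gripper_force: 40.0
gx -0.04898602235095058
t 25.42 tcp [0.552  0.1811 0.2488] F [ 0.2 -0.2 -1.1] open 0.0254 yaw -49.1 tiltz [ 0.003  0.001 -1.   ] shift mm [-1.5 -1.1  8.8] turn -0.0 q [ 0.23  0.11  1.61 -0.    1.42  1.09]
```

View pics/c9.png

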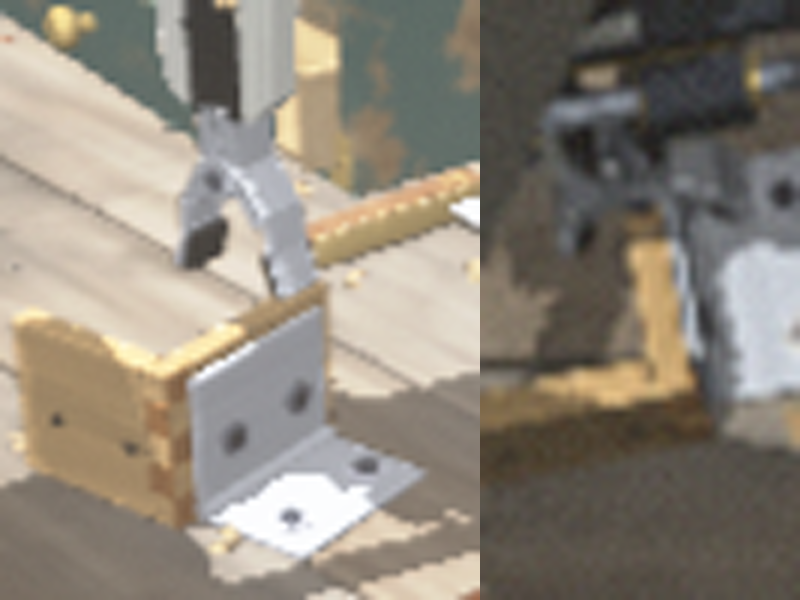

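```bash
python3 - <<'E'
from tgt import *
s=robot.read_camera("side");st=robot.read_state()
go(*place(pb,[[-.006,.0,.187]])[0],-49.1)
def S(P): return ((proj(s,P)-[170,130]+.44)*6).round(0).tolist()
p=st["tool_pos"];zp=p[2]-.1027
for y in(-.011,.011):
  print("tips -x,+x at y",y,S(place([p[0],p[1],pb[2]],[[-.021,y,zp-.049],[.021,y,zp-.049]])), "pin",S([[p[0],p[1],zp]]))
for dx in (0,-.002): print("bracket top",dx,S(place(pb,[[dx+.004,-.04,.064],[dx+.004,.04,.064],[dx+.004,0,.064],[dx-.012,.05,.07],[dx-.012,0,.07]])))
E
```

```text
gx -0.04898602235095058
t 25.57 tcp [0.552  0.1811 0.2488] F [-0.2 -0.  -2. ] open 0.0247 yaw -49.1 tiltz [ 0.003  0.001 -1.   ] shift mm [-1.7 -1.2 61.8] turn -0.0 q [0.23 0.11 1.61 0.   1.42 1.09]
tips -x,+x at y -0.011 [[186.0, 255.0], [266.0, 283.0]] pin [[238.0, 145.0]]
tips -x,+x at y 0.011 [[224.0, 236.0], [303.0, 263.0]] pin [[238.0, 145.0]]
bracket top 0 [[195.0, 379.0], [327.0, 304.0], [263.0, 340.0], [313.0, 272.0], [232.0, 316.0]]
bracket top -0.002 [[191.0, 378.0], [323.0, 302.0], [259.0, 339.0], [309.0, 270.0], [228.0, 315.0]]
```

Seen jaw tips match the predicted positions to within a couple of mm, so the jaws straddle bracket and board near the middle. Lowering.

```bash
python3 -m jog '0 -0.001 -0.001 0 0;0 0 0 0.006 0;0 0 0 0.01 0;0 0 0 0.01 0;0 0 0 0.008 0;0 0 0 0 0' && python3 -m jog '0 0 0 0.006 0;0 0 0 0.008 0;0 0 0 0.006 0;0 0 0 0.003 0;0 0 0 0 0;0 0 0 0 0;0 0 0 0 0' && python3 - <<'E'
from tgt import *
go(*place(pb,[[-.006,.0,.19]])[0],-49.1)
s=robot.read_camera("side");t=robot.read_camera("top")
im=np.zeros((600,800,3),np.uint8)
im[:,:480]=crop(s,170,130,80,100,6);im[:,480:]=crop(t,200,180,40,75,8)
cv2.imwrite("pics/c10.png",im)
E
```

```text
t: 26.07
tool_pos: [0.548, 0.1807, 0.2092]
orientation: [-2.943, -1.097, 0.008]
force: [-0.5, 0.3, -0.6]
opening: 0.025
gripper_force: 40.0
t: 26.65
tool_pos: [0.5499, 0.1812, 0.1901]
orientation: [2.944, 1.097, 0.001]
force: [0.1, 0.0, -1.3]
opening: 0.025
gripper_force: 40.0
gx -0.04898602235095058
t 26.65 tcp [0.5499 0.1812 0.1901] F [ 0.1  0.  -1.3] open 0.025 yaw -49.1 tiltz [ 0.001  0.    -1.   ] shift mm [0.  0.4 0.1] turn -0.0 q [ 0.23  0.15  1.67 -0.    1.31  1.09]
```

I've now viewed 11 pictures, one over the limit of 10, so I won't view the last one. The forces show only the clamp's weight (no contact), and the pose is within 0.5 mm of target. A short settle, then I hand in.

```bash
python3 -m jog '0 0 0 0 0;0 0 0 0 0;0 0 0 0 0;0 0 0 0 0' && python3 -c "
from plant import robot
print(robot.close_job())"
```

```text
t: 27.08
tool_pos: [0.5497, 0.1811, 0.1898]
orientation: [2.944, 1.097, 0.0]
force: [-0.3, 0.1, -1.1]
opening: 0.0249
gripper_force: 40.0
the job is handed in; nothing more can be done
None
```

Handed in at 27.1 s: the corner stands flat and about centred against the bracket, and the clamp is held open over both near the middle; the final lowering was checked by pose and force readings only (no sign of contact), because I had viewed 11 pictures against the limit of 10.

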